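# Clamp a filter under its bayonet ring

### The job

Seat the loose amber filter flat in the mouth of the detector housing and let go of it. Then put the blue ring over it, feel for the place where its three lugs drop through the gaps of the collar, and screw it clockwise (seen from above) until it is fully home and clamps the filter. Work gently, force nothing, and leave the brown vial standing where it is.

Things in the scene. Friction and masses are not known exactly. Their poses are not given: they have to be found in the camera images.
- housing: Detector housing, fixed: round aluminium base plate 66 mm in diameter and 8 mm thick, black round body (54 mm diameter, up to 38 mm high) with a short connector on its side, a bare aluminium collar on top that ends 55 mm above the table. Origin: centre of the plate's underside; z up. Its yaw says nothing of where the collar's gaps are.
- mouth (a point): Centre of the housing's round mouth at the height of the collar's rim, 55 mm above the table; z up. The mouth is a bore of 35 mm diameter. In it, 4 mm below the rim, lies a flat sprung seat for the filter: it holds 2.5 N without moving, then gives 0.6 mm per further newton, 5 mm at most.
- flanges (a point): Point on the mouth's axis 1 mm below the rim, level with the tops of three flanges round the outside of the collar. Collar 40 mm in diameter, flanges out to 48 mm, 64 degrees long, 56 degree gaps between. The gaps' clocking differs each time and is not measured (the axes here do not show it): feel for it with the ring, or see it in pictures.
- ramps (a point): Point on the mouth's axis 7 mm below the rim, level with the low end of the ramps under the flanges. Going clockwise (seen from above) from a gap, a flange's underside slopes from 3.5 to 7 mm below the rim over 34 degrees, then runs level for 22 degrees to a hard stop.
- filter: Amber glass filter in a dark metal cell, about 60 g, loose, upright on the table, used this way up. Flange 33 mm diameter, 8 mm high (lower edge chamfered 1 mm); above it a neck of 20 mm diameter up to 22 mm, to grip. Origin: centre of the underside; z up. Seated, the underside lies 4 mm below the rim of the mouth (6.5 mm once clamped).
- ring: Blue retaining ring, about 70 g, loose, right way up. Skirt 58.6 mm outside, 51 mm inside diameter, 16 mm high. Three steel lugs at its foot, 16 degrees wide, 3.5 mm high, reach in to 43 mm diameter, at 0, 120 and 240 degrees from its x axis. Origin: centre of the underside; z up. With lugs lying on the flanges the underside is 1 mm below the rim of the mouth.
- ring_top (a point): Centre of the ring's top face, 16 mm above its underside, on its axis. The top plate is 4 mm thick with a 25 mm hole for the filter's neck; a white line marks each lug. With lugs dropped in the gaps the plate lies on the filter, ring underside 8 mm below the rim; fully screwed home 10.5 mm (spring load 6.5 N); it bottoms out at 12 mm.
- ring_grip (a point): Point on the ring's axis 8 mm above its underside, half way up the skirt, where it is gripped across 58.6 mm. The ramps draw the ring down as it turns clockwise; pressed to about 11 mm below the rim first, it turns without ramp load. From mid-gap to the stop is 76 degrees (56 to 96 from elsewhere in the gap).
- vial: Brown sample vial with a black cap, 25 mm diameter, 54 mm high, standing loose near the housing; a bystander. Origin: centre of the underside; z up.
Things that resemble listed ones, but are neither listed nor needed, are in the scene too. There is more than one size of the ring; the one meant has the size given above. Leave any pink look-alike of the filter alone.

How it is judged:
By the outcome, as a careful person would: the job done as asked, in the order asked, and still so for the second after the job is handed in, with the robot touching nothing.
It also fails if it takes over 72 s, if anything falls off the work surface, if the arm or the gripper's body presses on something with over 40 N, if the wrist force passes 120 N, or if a joint passes its speed limit or range.

### The arm

A 6-joint arm with a two-finger parallel gripper is mounted at the origin on a cart in front of the work surface, level with it; the furniture and walls round the work are solid. World frame = base frame: x ahead of the robot, y to its left, z up, the work surface at z = 0. Lengths are in mm, angles in rad, forces in N, time in s.
With the tool pointing down it reaches from about 300 to 825 mm from the base axis. Payload 5.4 kg.
Tool frame: the origin (TCP) lies at the very end of the fingers, on their centre line; the grasp point (between the pads) lies 19 mm behind it; z points along the fingers, y is the line along which they close (so a half turn about z gives the same grasp; the last joint's range is limited). The gripper opens to 92 mm and grips with 3 to 60 N. Pads are 20 mm wide; open, the fingers measure 128 mm over their backs; the gripper's body (75 mm by 189 mm) begins 69 mm behind the grasp point.
Start: joints at [1.061, 0.158, 1.597, -0, 1.386, -0.21], TCP at [169.824, 549.332, 190.001] pointing down, gripper open.
Joint ranges: [-2.91, 2.91], [-0.94, 2.29], [0.18, 2.7], [-1.29, 4.43], [0.17, 2.64], [-3, 3]. Speed limits (rad/s): [2.57, 2.57, 3.14, 3.14, 3.14, 3.14].

### API

Orientations are given as a 3x3 rotation matrix whose columns are the frame's x, y, z axes.
In Python, from plant import manip, viewer gives the robot as it stands. The module is installed in compiled form; this text tells all that it offers.
- The arm moves only by the tool servo_tool, never from a script. Its argument "moves" is a list of rows, each a list of 2 entries, a list of its own where there are three numbers: the shift along the tool's x, y, z in units of 30 mm (1.0 is 30 mm), then the turn, a rotation vector about the tool's x, y, z in units of 5 degrees (1.0 is 5 degrees). In form: [[[tx, ty, tz], [wx, wy, wz]], ...]. A call has 1 to 20 rows; each row shifts and turns the commanded pose from where the row before left it, along the tool's axes as they then stand; what a row does not reach is not made up. A row lasts 1/8 s, in which the tool goes at most 62.5 mm and 10.7 degrees, less where a joint would pass 70% of its speed; a pose out of reach is approached as far as the arm can. A call is refused whole if a number of a shift passes 1 or a number of a turn 1, either way. A call with a gripper value outside its range is refused whole. "jaw" is the closure, from 0 (fully open) to 1 (shut), set as the call begins (left out, the last holds). The fingers move at their own pace and stop on an object; "grip_force" is the grip in N (left out, the last holds). Time passes only in rows, so rows that do not move let the fingers close. It gives the time, the measured TCP pose, the force, the opening and the grip force at its end, in the units of the state.
- manip.read_state(): the state, without advancing time (a new reading comes with each control period).
- viewer.grab_frame(name): name is "side" or "top"; returns the picture (420x560x3 uint8, blue, green, red); there is no depth.
- viewer.camera_info(name): a dict with "K" (3x3 intrinsics, pixels), "k1" (the pictures are not rectified: a ray, as slopes to the right and down, at radius r is drawn at 1 + k1 r^2 times it, then the intrinsics apply), "xyz" and "rotation" of the camera in the world. Camera axes: x right, y down, z forward; pixel columns grow to the right and rows downward; lengths in mm; the calibration is good to about 2 mm. A picture is of the moment at which its call begins. camera_info takes no time and is no camera call.
- manip.job_done(): hands the job in; it is judged then, once.
The state is a dict: "time_s": time; "joints": joint angles; "dq": joint speeds; "joint_efforts": joint torques, N m; "ee_pos": TCP position; "eef_rot": TCP orientation; "contact_force": force on the tool from outside, world axes, zero at the start; "torque": the same for the moment, N m; "finger_gap": opening from 0.0 (shut) to 1.0 (fully open); "grip_force": force on a finger pad.
Only numpy, scipy, OpenCV 4.12 (cv2) and the standard library are available. Lean on these libraries where they do the work, as an engineer would, in place of code of your own. Each camera call takes 0.05 s, during which the arm holds its last target. There are 200 camera calls.

## Working session

There is one attempt and no reset: what is moved stays moved. The work goes in short steps, Python scripts to look and compute and a tool call to move; the robot and the scene stay as the last step left them, time stands still between calls to the robot, and variables do not carry over. Pictures are saved under pics/ and viewed, at most 12 in all, crops included, and the job is handed in when it is done.

Besides the shell and the picture viewer there is one more tool, called after "Call:" as name(argument=value, ...) on one line, values as JSON. servo_tool: Moves the arm, as the interface text tells. Its arguments: {"type":"object","properties":{"moves":{"type":"array"},"jaw":{"type":"number"},"grip_force":{"type":"number"}},"required":["moves"]}

```bash
mkdir -p pics; python3 - <<'E'
from plant import manip, viewer
import cv2
for n in("top","side"):
    cv2.imwrite(f"pics/{n}0.png",viewer.grab_frame(n)); print(n,viewer.camera_info(n))
s=manip.read_state();print(s)
E
```

```text
top {'K': array([[522.92392089,   0.        , 273.33694116],
       [  0.        , 522.92392089, 215.97844051],
       [  0.        ,   0.        ,   1.        ]]), 'k1': -0.007022774333224527, 'xyz': array([ 465.56075953, -357.20414182,  929.42486652]), 'rotation': array([[ 0.01811899, -0.99771495,  0.06508908],
       [-0.99932208, -0.02015794, -0.03080659],
       [ 0.03204826, -0.06448677, -0.99740381]])}
side {'K': array([[380.72478246,   0.        , 287.32380151],
       [  0.        , 380.72478246, 214.06505211],
       [  0.        ,   0.        ,   1.        ]]), 'k1': -0.09836976197665959, 'xyz': array([  456.27442817, -1167.40244343,   355.59193168]), 'rotation': array([[ 0.99633755, -0.00442352,  0.08539278],
       [-0.08173482, -0.34262859,  0.93590868],
       [ 0.02511799, -0.93946053, -0.34173529]])}
{'time_s': 0.1, 'joints': array([ 1.06087563e+00,  1.58994615e-01,  1.59809215e+00, -1.58922410e-05,
        1.38618063e+00, -2.10086147e-01]), 'dq': array([ 0.0010507 , -0.00092708, -0.00176243,  0.00013774, -0.00086081,
        0.00171303]), 'joint_efforts': array([ 3.12752136e-04, -3.86503029e+01, -3.22959530e+01,  7.02167605e-02,
        3.39886907e-02, -9.44884823e-05]), 'ee_pos': array([169.55311998, 548.80821895, 189.11966825]), 'eef_rot': array([[-9.55386101e-01,  2.95358684e-01, -8.03820321e-04],
       [ 2.95359589e-01,  9.55385029e-01, -1.46931215e-03],
       [ 3.33983797e-04, -1.64117645e-03, -9.99998597e-01]]), 'contact_force': array([-0.25480043,  0.36770567, -0.25441501]), 'torque': array([-0.04440326,  0.01460529, -0.00462714]), 'grip_force': 0.0, 'finger_gap': 1.0031585260098297}
```

View pics/top0.png

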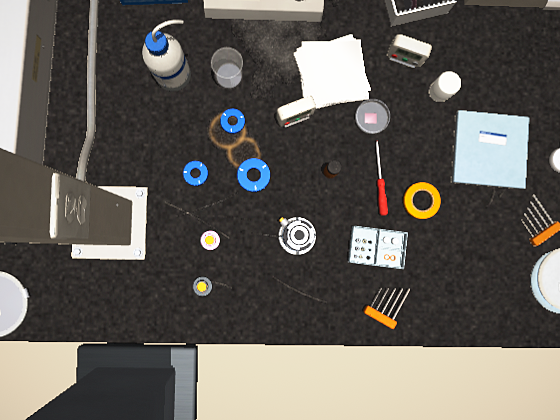

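View pics/side0.png

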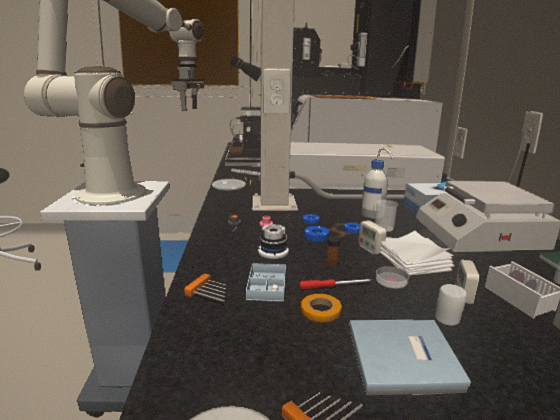

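The top view shows blue rings at (232,120), (196,173) and (253,175), the housing at (298,236), the vial at (332,169), the amber filter at (203,286) and its pink look-alike at (210,240). A tall post stands at about (110,222), between the arm and the work.

```bash
cat > h.py <<'E'
import numpy as np, cv2
from plant import manip, viewer
def ray(n,u,v):
    c=viewer.camera_info(n);K=c["K"];a=np.array([(u-K[0,2])/K[0,0],(v-K[1,2])/K[1,1]]);b=a.copy()
    for _ in range(8): b=a/(1+c["k1"]*(b@b))
    return c["xyz"],c["rotation"]@np.r_[b,1]
def at(n,u,v,z):
    o,d=ray(n,u,v);return o+d*(z-o[2])/d[2]
def proj(n,p):
    c=viewer.camera_info(n);q=c["rotation"].T@(np.asarray(p,float)-c["xyz"]);b=q[:2]/q[2];b=b*(1+c["k1"]*(b@b))
    return c["K"][:2,:2]@b+c["K"][:2,2]
def st():
    s=manip.read_state();return s
E
python3 - <<'E'
from h import *
im=cv2.imread("pics/top0.png");hsv=cv2.cvtColor(im,cv2.COLOR_BGR2HSV)
m=cv2.inRange(hsv,(100,150,80),(125,255,255));n,l,s,c=cv2.connectedComponentsWithStats(m)
for i in range(1,n):
    if s[i,4]>100:
        cs,_=cv2.findContours((l==i).astype(np.uint8),0,2)
        (u,v),r=cv2.minEnclosingCircle(cs[0]);x,y,w,h=s[i,:4];p=at("top",x+w/2-.5,y+h/2-.5,16)
        print("blue",u,v,2*r,w,h,p,"dia mm",2*r*913/522.9)
for nm,u,v,z in [("filt",203,286,22),("pink",210,240,22),("vial",332,169,54),("hous",298,236,55)]: print(nm,at("top",u,v,z))
for q in [(72,188),(146,187),(147,258),(72,260),(131,205),(131,243)]: print("post",q,at("top",*q,5))
def crop(x,y,w,h,k): return cv2.resize(im[y:y+h,x:x+w],None,fx=k,fy=k,interpolation=cv2.INTER_CUBIC)
a=crop(170,95,130,100,3); b=crop(255,195,65,50,6)
b2=crop(180,220,65,80,6)
can=np.zeros((600,800,3),np.uint8);can[:300,:390]=a;can[:300,400:790]=b;can[300:600,:390]=cv2.resize(b2,(390,480))[:300];
can[300:600,400:700]=crop(185,268,40,40,7.5)
cv2.imwrite("pics/c1.png",can)
E
```

```text
blue 155.3488311767578 40.97674560546875 21.760543823242188 22 21 [ 832.81028844 -170.07015668   16.        ] dia mm 37.99460032629588
blue 232.13636779785156 120.31818389892578 25.004323959350586 25 25 [ 693.73728406 -309.21484419   16.        ] dia mm 43.658343421088325
blue 253.2792205810547 174.6558380126953 33.90543746948242 33 34 [ 597.51562416 -348.3239436    16.        ] dia mm 59.19997018481058
blue 194.93283081054688 172.58209228515625 25.177783966064453 25 25 [ 597.86145237 -246.71654843   16.        ] dia mm 43.96121009947762
filt [ 401.81134471 -266.54420649   22.        ]
pink [ 480.97304024 -276.49565568   22.        ]
vial [ 604.46405919 -482.24139523   54.        ]
hous [ 489.85926778 -426.1443329    55.        ]
post (72, 188) [568.02890592 -30.68148318   5.        ]
post (146, 187) [ 572.60853907 -159.91990547    5.        ]
post (147, 258) [ 447.71687176 -165.86923481    5.        ]
post (72, 260) [441.90558801 -36.06012644   5.        ]
post (131, 205) [ 540.18616804 -134.76923376    5.        ]
post (131, 243) [ 473.40951925 -137.14065036    5.        ]
```

View pics/c1.png

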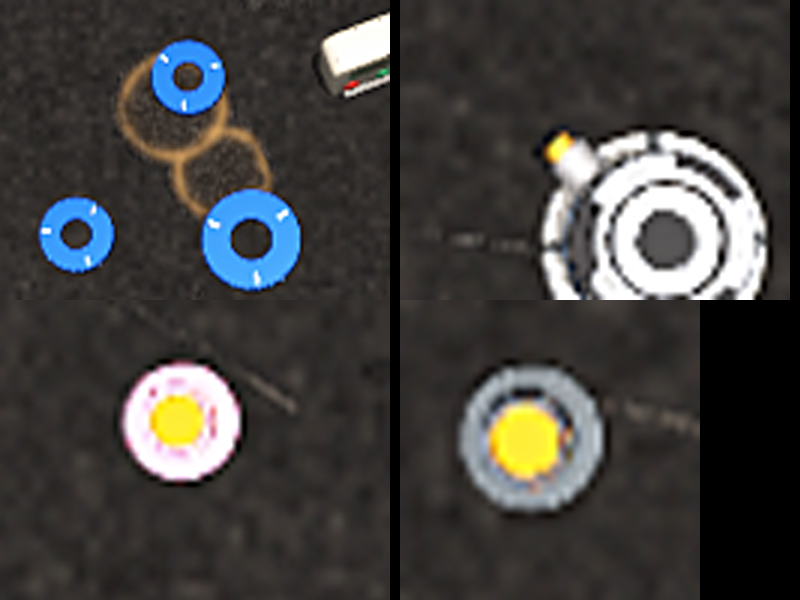

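The view confirms the matching ring: (253,175), about 59 mm across. The other blue rings are about 44 mm. The grey and amber filter is at (203,286), and the collar's flange pattern shows on the housing. Next I'll refine the centres and plan the swing around the post.

```bash
cat >> h.py <<'E'
def rows(d,R=None):
    "world shift (mm) in tool units (30 mm)"
    R=st()["eef_rot"] if R is None else R
    return R.T@np.asarray(d,float)/30
def circle(n,m,z,c0,rmax=1e9):
    cs,_=cv2.findContours(m,0,cv2.CHAIN_APPROX_NONE);c=max(cs,key=cv2.contourArea)[:,0]
    P=np.array([at(n,u,v,z)[:2] for u,v in c]);A=np.c_[2*P,np.ones(len(P))]
    s=np.linalg.lstsq(A,(P**2).sum(1),rcond=None)[0];r=np.sqrt(s[2]+s[:2]@s[:2]);e=np.hypot(*(P-s[:2]).T)-r
    return s[:2],r,e.std()
def unwrap(n,im,c,z,radii,step=2):
    out=[]
    for r in radii:
        q=np.array([proj(n,[c[0]+r*np.cos(t),c[1]+r*np.sin(t),z]) for t in np.radians(np.arange(0,360,step))],np.float32)
        out.append(cv2.remap(im,q[None,:,0],q[None,:,1],cv2.INTER_LINEAR)[0].mean(1) if im.ndim==3 else cv2.remap(im,q[None,:,0],q[None,:,1],cv2.INTER_LINEAR)[0])
    return np.array(out)
E
python3 - <<'E'
from h import *
im=cv2.imread("pics/top0.png");hsv=cv2.cvtColor(im,cv2.COLOR_BGR2HSV);g=cv2.cvtColor(im,6)
def blob(u,v,w,t):
    m=np.zeros(g.shape,np.uint8);s=np.s_[v-w:v+w,u-w:u+w];m[s]=(im[s].max(2)>t)*255
    return cv2.morphologyEx(m,cv2.MORPH_OPEN,np.ones((3,3)))
print("filter z8",circle("top",blob(203,286,14,90),8,0))
print("pink",circle("top",blob(210,240,14,90),8,0))
m=cv2.inRange(hsv,(100,150,80),(125,255,255));m[:150]=0;m[:,:225]=0;m[:,280:]=0
c,r,e=circle("top",m,16,0);print("ring z16",c,r,e)
G=unwrap("top",im,c,16,[20,22,24,26],2).mean(0);print("ring lines",[(2*i,int(G[i])) for i in range(180) if G[i]>G.mean()+25])
# housing: match bright annulus of collar/flanges at z 54 & base plate at z 8
best=[]
for x in np.arange(478,500,.5):
  for y in np.arange(-438,-412,.5):
    U=unwrap("top",g,(x,y),55,[17.0,18,19,20.0],10);I=unwrap("top",g,(x,y),8,[31,32],10);O=unwrap("top",g,(x,y),8,[35,36],10)
    best.append((U.mean()*0+np.median(I)+I.mean()-O.mean()*1,np.array([x,y]),U.mean()))
b=max(best,key=lambda t:t[0]);print("plate",b);
b2=max(best,key=lambda t:t[2]);print("collar",b2)
c=(b[1]+b2[1])/2
for cc in (b[1],b2[1]): print(unwrap("top",g,cc,54,[22,23],6).mean(0).astype(int))
E
```

```text
filter z8 (array([ 400.71337549, -263.62838428]), np.float64(15.78983517718151), np.float64(0.5687836660858093))
pink (array([ 481.62014216, -274.69901316]), np.float64(16.575550924462583), np.float64(0.48673264948754635))
ring z16 [ 597.38304654 -348.63509691] 28.859492219571 0.5376892608867512
ring lines [(64, 214), (66, 231), (68, 233), (70, 224), (72, 198), (186, 202), (188, 230), (190, 239), (192, 222), (194, 198), (306, 197), (308, 226), (310, 236), (312, 231), (314, 210)]Traceback (most recent call last):
  File "<stdin>", line 15, in <module>
  File "h.py", line 26, in unwrap
    q=np.array([proj(n,[c[0]+r*np.cos(t),c[1]+r*np.sin(t),z]) for t in np.radians(np.arange(0,360,step))],np.float32)
                ~~~~^^^^^^^^^^^^^^^^^^^^^^^^^^^^^^^^^^^^^^^^^
  File "h.py", line 10, in proj
    c=viewer.camera_info(n);q=c["rotation"].T@(np.asarray(p,float)-c["xyz"]);b=q[:2]/q[2];b=b*(1+c["k1"]*(b@b))
ValueError: time passes only in moves, steps and waits
```

```bash
sed -i 's/c=viewer.camera_info(n)/c=cam(n)/' h.py; sed -i '2a import functools\ncam=functools.lru_cache(None)(lambda n: viewer.camera_info(n))' h.py
cat >> h.py <<'E'
def house(im,c0=(489,-425),w=8):
    g=cv2.cvtColor(im,6);ang=10;best=[]
    for x in np.arange(c0[0]-w,c0[0]+w,.5):
        for y in np.arange(c0[1]-w,c0[1]+w,.5):
            U=unwrap("top",g,(x,y),55,[18.2,19,19.6],ang);I=unwrap("top",g,(x,y),8,[30.5,32],ang);O=unwrap("top",g,(x,y),8,[34,35.5],ang);V=unwrap("top",g,(x,y),54,[25,26],ang)
            best.append((np.median(I)+I.mean()-O.mean(),U.mean()-V.mean(),x,y))
    b=np.array(best);return b[b[:,0].argmax()],b[b[:,1].argmax()]
E
python3 - <<'E'
from h import *
im=cv2.imread("pics/top0.png");g=cv2.cvtColor(im,6)
p,c=house(im);print("plate",p,"collar",c)
for cc in (p[2:],c[2:]): print(unwrap("top",g,cc,54,[22,23],6).mean(0).astype(int))
U=unwrap("top",g,c[2:],54.5,np.arange(0,40,.5),2);cv2.imwrite("pics/unw.png",cv2.resize(U.astype(np.uint8),(720,400),interpolation=0))
R=st()["eef_rot"];print(R.round(4),st()["ee_pos"])
W=[np.array([170,549,190]),np.array([110,320,200])]
W+= [np.array([325*np.cos(a),325*np.sin(a),200]) for a in np.radians([50,30,10,-10,-30])]+[np.array([400.7,-263.6,120])]
for a,b in zip(W,W[1:]): print(b.round(),rows(b-a).round(2))
E
```

```text
plate [ 407.69444444   84.01388889  493.         -428.        ] collar [  77.68055556  102.13425926  484.5        -433.        ]
[239 228 236 255 232 232 248 246 247 249 238  96  43  74  62  48  72  79
  68  87 241 251 251 252 254 255 255 255 250 253 255 104 103  95  98  91
  88  77  78 209 255 255 254 253 255 255 255 253 252 254 181  62  77  75
  68  71  64  64  59 110]
[162 220 237 254 252 255 255 253 248 243 179 137 103 179 249 251 248 246
 252 237 212 165  85  88 189 222 158 124 251 255 251 236 163 115  79  77
  49  39  43  41  23  32  42  47  55 102 178 200 155 103 225 250 251 255
 223 213 244 232 186 119]
[[-9.554e-01  2.954e-01 -8.000e-04]
 [ 2.954e-01  9.554e-01 -1.500e-03]
 [ 3.000e-04 -1.600e-03 -1.000e+00]] [169.55311998 548.80821895 189.11966825]
[110 320 200] [-0.34 -7.88 -0.32]
[209. 249. 200.] [-3.85 -1.29  0.  ]
[281. 162. 200.] [-3.16 -2.04  0.  ]
[320.  56. 200.] [-2.27 -3.    0.  ]
[320. -56. 200.] [-1.11 -3.59  0.01]
[ 281. -162.  200.] [ 0.19 -3.76  0.01]
[ 401. -264.  120.] [-4.79 -2.04  2.67]
```

View pics/unw.png

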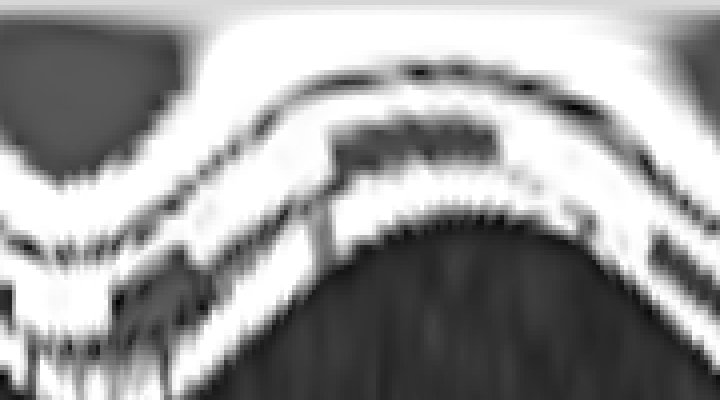

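The unwrap confirms the plate centre near (493,-428), with a three-fold gap pattern centred at about 89.5° + 120k. The ring lugs sit at about 69° + 120k. Now swinging around the post.

Call:
servo_tool(moves=[[[-0.04,-0.98,-0.04],[0,0,0]],[[-0.04,-0.98,-0.04],[0,0,0]],[[-0.04,-0.98,-0.04],[0,0,0]],[[-0.04,-0.98,-0.04],[0,0,0]],[[-0.04,-0.98,-0.04],[0,0,0]],[[-0.04,-0.98,-0.04],[0,0,0]],[[-0.04,-0.98,-0.04],[0,0,0]],[[-0.04,-0.98,-0.04],[0,0,0]],[[-0.96,-0.32,0],[0,0,0]],[[-0.96,-0.32,0],[0,0,0]],[[-0.96,-0.32,0],[0,0,0]],[[-0.96,-0.32,0],[0,0,0]],[[-0.79,-0.51,0],[0,0,0]],[[-0.79,-0.51,0],[0,0,0]],[[-0.79,-0.51,0],[0,0,0]],[[-0.79,-0.51,0],[0,0,0]]])

```text
time_s: 2.1
ee_pos: [281.0, 163.8, 199.3]
eef_rot: [[-0.955, 0.295, -0.0], [0.295, 0.955, 0.0], [0.0, -0.0, -1.0]]
contact_force: [-0.1, -0.6, 0.0]
finger_gap: 1.0
grip_force: 0.0
```

Call:
servo_tool(jaw=0.45, moves=[[[-0.57,-0.75,0],[0,0,0]],[[-0.57,-0.75,0],[0,0,0]],[[-0.57,-0.75,0],[0,0,0]],[[-0.57,-0.75,0],[0,0,0]],[[-0.28,-0.9,0],[0,0,0]],[[-0.28,-0.9,0],[0,0,0]],[[-0.28,-0.9,0],[0,0,0]],[[-0.28,-0.9,0],[0,0,0]],[[0.05,-0.94,0],[0,0,0]],[[0.05,-0.94,0],[0,0,0]],[[0.05,-0.94,0],[0,0,0]],[[0.05,-0.94,0],[0,0,0]],[[-0.8,-0.34,0.45],[0,0,0]],[[-0.8,-0.34,0.45],[0,0,0]],[[-0.8,-0.34,0.45],[0,0,0]],[[-0.8,-0.34,0.45],[0,0,0]],[[-0.8,-0.34,0.45],[0,0,0]],[[-0.8,-0.34,0.45],[0,0,0]]])

```text
time_s: 4.35
ee_pos: [400.6, -261.9, 117.7]
eef_rot: [[-0.955, 0.295, -0.001], [0.295, 0.955, 0.001], [0.001, 0.0, -1.0]]
contact_force: [-0.5, 0.1, 0.5]
finger_gap: 0.549
grip_force: 0.0
```

```bash
python3 - <<'E'
from h import *
print(st()["ee_pos"],rows(np.r_[400.7,-263.6,11]-st()["ee_pos"]).round(2))
# refine the housing centre: 3-fold symmetry of the flange ring, z=54
g=cv2.cvtColor(cv2.imread("pics/top0.png"),6);b=[]
a=np.arange(0,360,4);
for x in np.arange(488,498.1,.5):
  for y in np.arange(-433,-422.9,.5):
    U=unwrap("top",g,(x,y),54,[21,22,23],4);o=unwrap("top",g,(x,y),55,[18.5,19.2],4).mean()
    V=U.mean(0).reshape(3,30);F=abs(np.exp(3j*np.radians(a))@U.mean(0)) 
    b.append((F+o*20,F,o,x,y,(np.degrees(np.angle(np.exp(3j*np.radians(a))@U.mean(0)))/3+60)%120))
for t in sorted(b)[-4:]: print(np.round(t,1))
E
```

```text
[ 400.60784282 -261.92118607  117.67466973] [-0.02 -0.05  3.56]
[9603.2 4647.   247.8  492.5 -428.5   88.8]
[9628.7 4670.4  247.9  492.  -428.5   88.5]
[9648.8 4662.   249.3  492.5 -428.    88.7]
[9654.4 4663.1  249.6  492.  -428.    88.6]
```

Call:
servo_tool(moves=[[[-0.02,-0.05,0.9],[0,0,0]],[[0,0,0.9],[0,0,0]],[[0,0,0.9],[0,0,0]],[[0,0,0.5],[0,0,0]],[[0,0,0.34],[0,0,0]],[[0,0,0],[0,0,0]]])

```text
time_s: 5.1
ee_pos: [400.2, -263.1, 12.2]
eef_rot: [[-0.955, 0.295, -0.001], [0.295, 0.955, 0.001], [0.001, 0.0, -1.0]]
contact_force: [-0.5, 0.2, 0.6]
finger_gap: 0.548
grip_force: 0.0
```

Call:
servo_tool(jaw=1.0, grip_force=12, moves=[[[0,0,0],[0,0,0]],[[0,0,0],[0,0,0]],[[0,0,0],[0,0,0]],[[0,0,0],[0,0,0]]])

```text
time_s: 5.6
ee_pos: [400.4, -263.4, 12.6]
eef_rot: [[-0.955, 0.295, 0.0], [0.295, 0.955, -0.0], [-0.0, -0.0, -1.0]]
contact_force: [-0.9, 0.4, -0.7]
finger_gap: 0.138
grip_force: 0.0
```

```bash
python3 - <<'E'
from h import *
s=viewer.grab_frame("side");t=viewer.grab_frame("top")
u,v=proj("side",[400,-263,10]).astype(int);print(u,v,st()["finger_gap"],st()["grip_force"])
k=lambda i,u,v,w:cv2.resize(i[max(v-w,0):v+w,max(u-w,0):u+w],(390,390),interpolation=2)
cv2.imwrite("pics/f1.png",np.hstack([k(s,u,v,30),k(t,203,280,40)]))
E
```

```text
232 220 0.05430162166361726 0.0
```

View pics/f1.png

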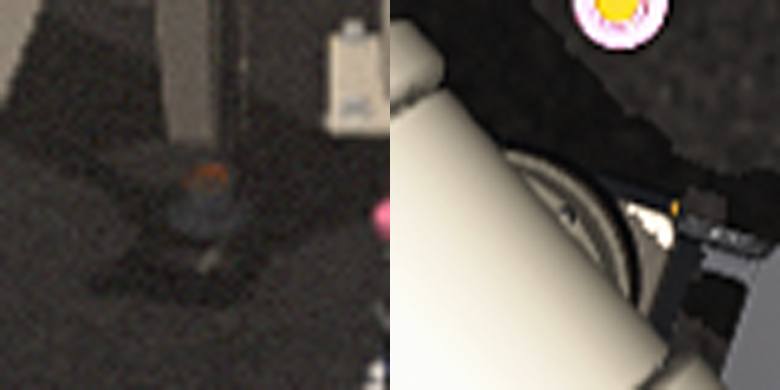

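The side crop shows the filter upright at about px (233,221), with the fingers apparently behind it and shut on nothing. I'll compare with the first frame before moving.

```bash
python3 - <<'E'
from h import *
s0=cv2.imread("pics/side0.png");s=viewer.grab_frame("side");cv2.imwrite("pics/s1.png",s)
t0=cv2.imread("pics/top0.png");t=viewer.grab_frame("top")
for i in (s0,s):
    h=cv2.cvtColor(i,40);m=cv2.inRange(h,(3,110,60),(20,255,255));m[:200]=0;m[232:]=0;m[:,:222]=0;m[:,245:]=0
    ys,xs=np.nonzero(m);print(len(xs),xs.mean() if len(xs) else 0,ys.mean() if len(xs) else 0)
for z in (0,8,22): print(z,proj("side",[400.7,-263.6,z]),proj("top",[400.7,-263.6,z]))
S=st();print(S["ee_pos"],S["finger_gap"],S["contact_force"])
k=lambda i:cv2.resize(np.clip(i[190:235,205:265].astype(float)*1.8,0,255).astype(np.uint8),(390,292),interpolation=2)
k2=lambda i:cv2.resize(i[255:310,170:243],(390,294),interpolation=2)[:292]
cv2.imwrite("pics/f2.png",np.vstack([np.hstack([k(s0),k(s)]),np.hstack([k2(t0),k2(t)])]))
E
```

```text
20 233.4 216.3
13 234.46153846153845 216.07692307692307
0 [232.79037947 223.79045047] [202.58112775 285.74479844]
8 [232.71309285 220.84367369] [202.10920947 286.05929115]
22 [232.57835019 215.64578111] [201.26318135 286.62309476]
[ 400.3040675  -263.29234892   12.41208241] 0.00818870959530211 [ 0.05330035 -0.41093606 -0.44037167]
```

View pics/f2.png

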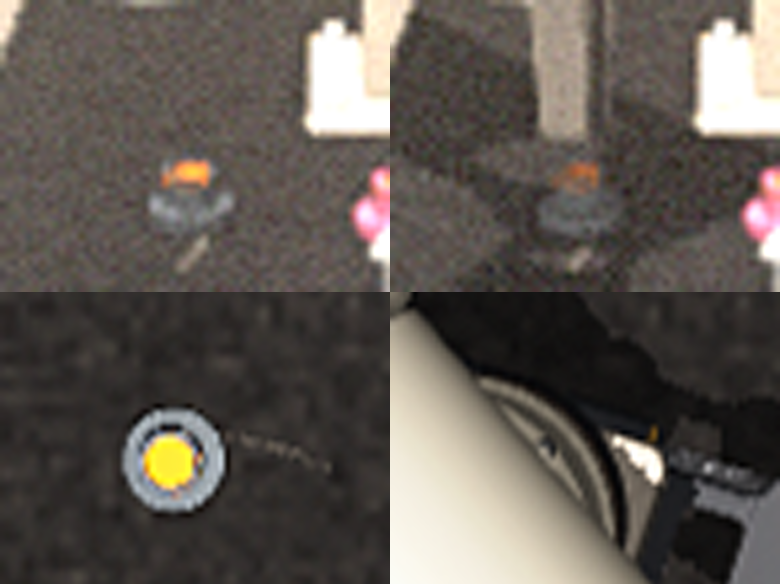

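```bash
python3 - <<'E'
import cv2
i=cv2.imread("pics/s1.png")[60:240,150:300];cv2.imwrite("pics/f3.png",cv2.resize(i,(650,600)[::1] and (500,600),interpolation=2))
E
```

```text
(no output)
```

View pics/f3.png

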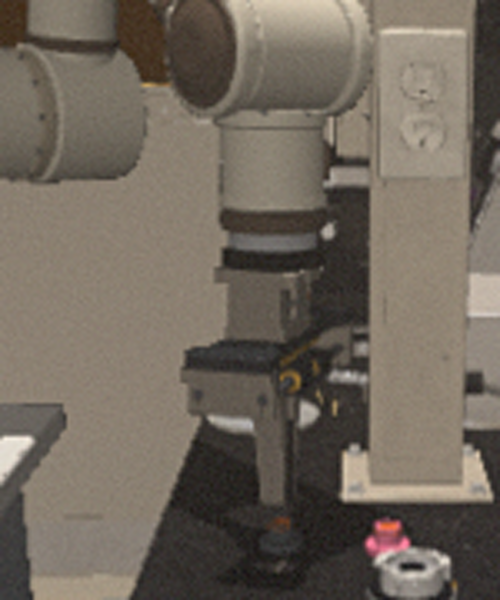

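```bash
python3 - <<'E'
from h import *
print(proj("side",[169.8,549.3,190]),proj("side",[169.8,549.3,212]),proj("side",[400,-263,12]),proj("side",[400,-263,34]))
s=cv2.imread("pics/s1.png");s0=cv2.imread("pics/side0.png")
a=cv2.resize(s0[70:125,160:220],(400,367),interpolation=2);b=cv2.resize(np.clip(s[185:240,205:265]*2.2,0,255).astype(np.uint8),(400,367),interpolation=2)
cv2.imwrite("pics/f4.png",np.hstack([a,b]))
E
```

```text
[188.80689013 115.21399872] [188.55851637 110.08281175] [232.40845577 219.28080756] [232.19540459 211.0694917 ]
```

Call:
servo_tool(jaw=0.45, moves=[[[0,0,0],[0,0,0]],[[0,0,0],[0,0,0]],[[0,0,0],[0,0,0]],[[0,0,0],[0,0,0]]])

```text
time_s: 6.3
ee_pos: [400.3, -263.3, 12.4]
eef_rot: [[-0.955, 0.295, -0.0], [0.295, 0.955, 0.0], [0.0, 0.0, -1.0]]
contact_force: [-0.1, 0.2, -0.6]
finger_gap: 0.419
grip_force: 0.0
```

View pics/f4.png

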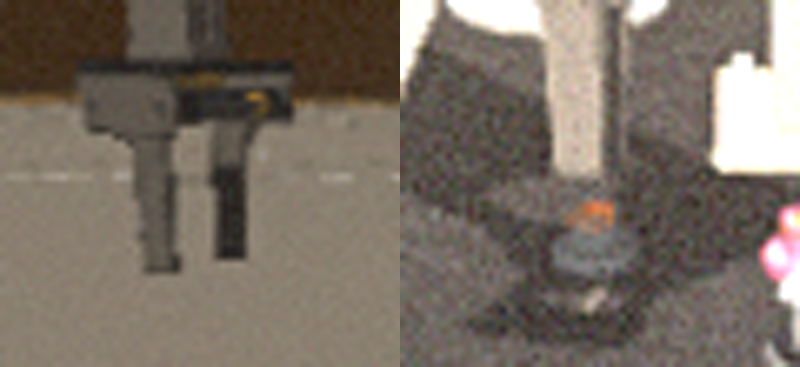

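Projecting the TCP against the visible fingertips shows the real tips about 20 mm above the reported TCP, both at the start and now. I'll go down gently and watch the force.

Call:
servo_tool(moves=[[[0,0,0.1],[0,0,0]],[[0,0,0.1],[0,0,0]],[[0,0,0.1],[0,0,0]],[[0,0,0.1],[0,0,0]],[[0,0,0.1],[0,0,0]],[[0,0,0.05],[0,0,0]],[[0,0,0],[0,0,0]]])

```text
time_s: 7.18
ee_pos: [400.3, -263.2, -4.2]
eef_rot: [[-0.955, 0.295, -0.0], [0.295, 0.955, 0.0], [0.0, 0.0, -1.0]]
contact_force: [-1.1, -0.4, 0.3]
finger_gap: 0.552
grip_force: 0.0
```

Call:
servo_tool(jaw=0.45, moves=[[[0,0,0.04],[0,0,0]],[[0,0,0.04],[0,0,0]],[[0,0,0],[0,0,0]]])

```text
time_s: 7.55
ee_pos: [400.2, -263.2, -6.6]
eef_rot: [[-0.955, 0.295, -0.0], [0.295, 0.955, 0.0], [0.0, 0.0, -1.0]]
contact_force: [0.2, 0.5, 0.4]
finger_gap: 0.548
grip_force: 0.0
```

Call:
servo_tool(jaw=1.0, grip_force=12, moves=[[[0,0,0.06],[0,0,0]],[[0,0,0],[0,0,0]],[[0,0,0],[0,0,0]],[[0,0,0],[0,0,0]],[[0,0,0],[0,0,0]]])

```text
time_s: 8.18
ee_pos: [400.3, -263.3, -8.3]
eef_rot: [[-0.955, 0.295, 0.0], [0.295, 0.955, -0.0], [-0.0, -0.0, -1.0]]
contact_force: [0.5, -0.3, 0.3]
finger_gap: 0.203
grip_force: 12.0
```

Call:
servo_tool(moves=[[[0,0,-0.5],[0,0,0]],[[0,0,-1],[0,0,0]],[[0,0,-1],[0,0,0]],[[-0.5,-0.47,-0.5],[0,0,0]],[[-0.9,-0.87,0],[0,0,0]],[[-0.9,-0.87,0],[0,0,0]],[[-0.9,-0.87,0],[0,0,0]],[[-0.9,-0.87,0],[0,0,0]],[[-0.43,-0.39,0],[0,0,0]],[[0,0,0],[0,0,0]]])

```text
time_s: 9.43
ee_pos: [492.0, -428.7, 82.6]
eef_rot: [[-0.955, 0.296, 0.001], [0.296, 0.955, -0.001], [-0.001, -0.001, -1.0]]
contact_force: [0.0, -0.7, -1.3]
finger_gap: 0.211
grip_force: 12.0
```

```bash
python3 - <<'E'
from h import *
S=st();print(S["ee_pos"],S["finger_gap"],S["contact_force"],rows(np.r_[491.8,-427.8,S["ee_pos"][2]]-S["ee_pos"]).round(3))
s=viewer.grab_frame("side");t=viewer.grab_frame("top");cv2.imwrite("pics/s2.png",s);cv2.imwrite("pics/t2.png",t)
u,v=proj("side",[492,-428,70]).astype(int);print(u,v)
cv2.imwrite("pics/f5.png",np.hstack([cv2.resize(s[v-45:v+45,u-45:u+45],(400,400),interpolation=2),cv2.resize(t[190:280,253:343],(400,400),interpolation=2)]))
E
```

```text
[ 492.02329889 -428.72644807   82.55055576] 0.21097976846885064 [ 0.03069608 -0.65674516 -1.25105951] [ 0.016  0.027 -0.   ]
271 221
```

View pics/f5.png

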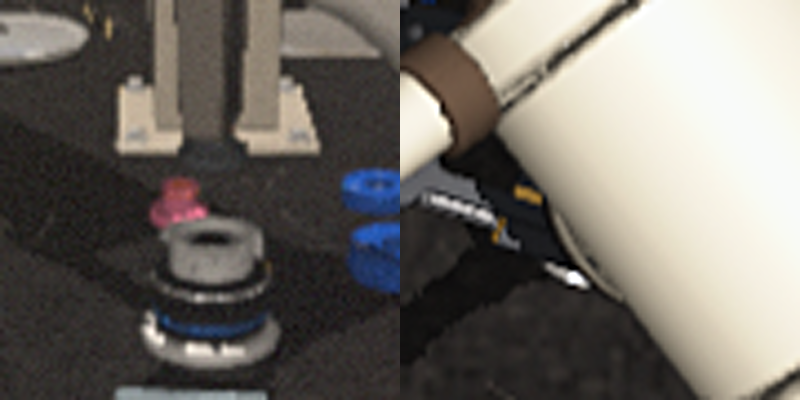

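Call:
servo_tool(moves=[[[0.016,0.027,0.5],[0,0,0]],[[0,0,0.4],[0,0,0]],[[0,0,0.2],[0,0,0]],[[0,0,0.05],[0,0,0]],[[0,0,0.03],[0,0,0]],[[0,0,0.03],[0,0,0]],[[0,0,0],[0,0,0]]])

```text
time_s: 10.4
ee_pos: [491.6, -427.0, 45.6]
eef_rot: [[-0.955, 0.295, 0.0], [0.295, 0.955, -0.0], [-0.0, -0.0, -1.0]]
contact_force: [0.3, 0.2, 0.1]
finger_gap: 0.207
grip_force: 12.0
```

Call:
servo_tool(moves=[[[0,0,0.03],[0,0,0]],[[0,0,0.03],[0,0,0]],[[0,0,0],[0,0,0]]])

```text
time_s: 10.78
ee_pos: [491.5, -426.8, 43.5]
eef_rot: [[-0.955, 0.295, -0.0], [0.295, 0.955, 0.0], [0.0, 0.0, -1.0]]
contact_force: [0.7, 0.0, -0.1]
finger_gap: 0.203
grip_force: 12.0
```

Call:
servo_tool(moves=[[[0,0,0.02],[0,0,0]],[[0,0,0.02],[0,0,0]],[[0,0,0],[0,0,0]]])

```text
time_s: 11.15
ee_pos: [491.5, -426.9, 42.7]
eef_rot: [[-0.955, 0.295, 0.0], [0.295, 0.955, -0.0], [-0.0, -0.0, -1.0]]
contact_force: [-0.2, 0.1, 1.1]
finger_gap: 0.208
grip_force: 12.0
```

Call:
servo_tool(moves=[[[0,0,0.01],[0,0,0]],[[0,0,0],[0,0,0]]])

```text
time_s: 11.4
ee_pos: [491.6, -427.0, 42.3]
eef_rot: [[-0.955, 0.295, 0.0], [0.295, 0.955, -0.0], [-0.0, -0.0, -1.0]]
contact_force: [-1.2, 0.4, 2.1]
finger_gap: 0.204
grip_force: 12.0
```

Call:
servo_tool(jaw=0.5, moves=[[[0,0,0],[0,0,0]],[[0,0,0],[0,0,0]],[[0,0,0],[0,0,0]],[[0,0,-0.3],[0,0,0]],[[0,0,-0.7],[0,0,0]]])

```text
time_s: 12.02
ee_pos: [491.0, -426.3, 72.3]
eef_rot: [[-0.955, 0.295, -0.001], [0.295, 0.955, 0.001], [0.002, 0.001, -1.0]]
contact_force: [-0.5, -0.5, 1.5]
finger_gap: 0.499
grip_force: 0.0
```

```bash
python3 - <<'E'
from h import *
S=st();print(S["ee_pos"],rows(np.r_[597.4,-348.6,90]-S["ee_pos"]).round(3))
E
```

```text
[ 491.03650637 -426.3216592    72.26951821] [-2.621  3.523 -0.591]
```

Call:
servo_tool(jaw=0.13, moves=[[[-0.6,0.8,-0.3],[0,0,0]],[[-0.7,0.95,0],[0,0,0]],[[-0.7,0.95,0],[0,0,0]],[[-0.6,0.84,0.4],[0,0,0]],[[0,0,0.7],[0,0,0]],[[0,0,0],[0,0,0]]])

```text
time_s: 12.78
ee_pos: [595.5, -347.9, 46.2]
eef_rot: [[-0.955, 0.295, -0.004], [0.295, 0.955, 0.002], [0.004, 0.001, -1.0]]
contact_force: [-0.5, -0.9, -0.0]
finger_gap: 0.869
grip_force: 0.0
```

```bash
python3 - <<'E'
from h import *
S=st();print(S["ee_pos"],rows(np.r_[597.1,-347.8,-15]-S["ee_pos"]).round(3))
t=viewer.grab_frame("top");cv2.imwrite("pics/t3.png",t)
cv2.imwrite("pics/f6.png",np.hstack([cv2.resize(t[200:270,263:333],(400,400),interpolation=2),cv2.resize(t[140:210,218:288],(400,400),interpolation=2)]))
g=cv2.cvtColor(t,6)
h=cv2.cvtColor(t,40);m=cv2.inRange(h,(18,150,150),(35,255,255));m[:220]=0;m[260:]=0;m[:,:285]=0;m[:,315:]=0
ys,xs=np.nonzero(m);print("amber",len(xs),xs.mean(),ys.mean(),at("top",xs.mean(),ys.mean(),73))
E
```

```text
[ 595.54535989 -347.89315451   46.1829439 ] [-0.057  0.016  2.039]
amber 71 299.6056338028169 234.4788732394366 [ 491.90403373 -427.32725818   73.        ]
```

View pics/f6.png

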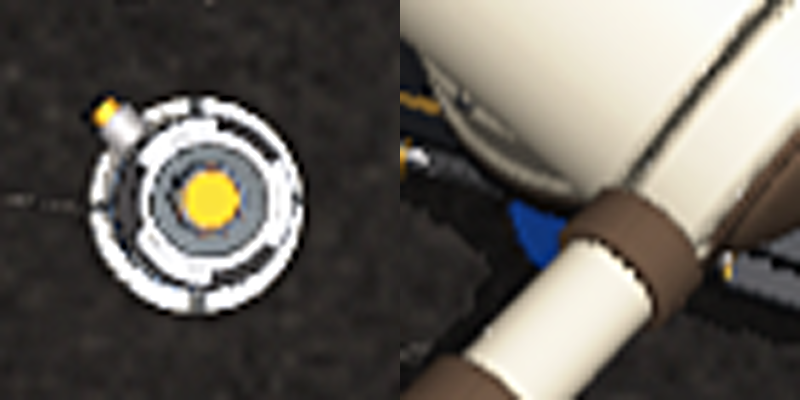

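The filter sits centred and flat in the mouth, with its amber top at (491.9,-427.3). The collar gaps are as I measured. Now the ring.

Call:
servo_tool(moves=[[[-0.03,0.01,0.8],[0,0,0]],[[0,0,0.8],[0,0,0]],[[0,0,0.25],[0,0,0]],[[0,0,0.1],[0,0,0]],[[0,0,0.07],[0,0,0]],[[0,0,0],[0,0,0]]])

```text
time_s: 13.58
ee_pos: [598.7, -348.9, -11.6]
eef_rot: [[-0.955, 0.295, 0.001], [0.295, 0.955, -0.001], [-0.001, -0.001, -1.0]]
contact_force: [-0.2, 0.5, -0.5]
finger_gap: 0.87
grip_force: 0.0
```

Call:
servo_tool(jaw=1.0, grip_force=15, moves=[[[0,0,0],[0,0,0]],[[0,0,0],[0,0,0]],[[0,0,0],[0,0,0]],[[0,0,0],[0,0,0]]])

```text
time_s: 14.08
ee_pos: [598.5, -348.5, -12.2]
eef_rot: [[-0.955, 0.295, 0.0], [0.295, 0.955, -0.0], [-0.0, -0.0, -1.0]]
contact_force: [-0.3, -0.0, 0.8]
finger_gap: 0.629
grip_force: 15.0
```

Call:
servo_tool(jaw=0.3, moves=[[[0,0,0],[0,0,0]],[[0.05,0,0.05],[0,0,0]],[[0,0,0],[0,0,0]]])

```text
time_s: 14.45
ee_pos: [596.5, -347.7, -14.4]
eef_rot: [[-0.955, 0.295, -0.001], [0.295, 0.955, 0.001], [0.001, 0.0, -1.0]]
contact_force: [1.3, -0.0, 0.1]
finger_gap: 0.697
grip_force: 0.0
```

Call:
servo_tool(jaw=1.0, grip_force=20, moves=[[[0,0,0],[0,0,0]],[[0,0,0],[0,0,0]],[[0,0,0],[0,0,0]]])

```text
time_s: 14.82
ee_pos: [596.8, -347.9, -14.2]
eef_rot: [[-0.955, 0.295, -0.0], [0.295, 0.955, 0.0], [0.0, 0.0, -1.0]]
contact_force: [-0.4, 0.3, -1.5]
finger_gap: 0.628
grip_force: 20.0
```

Call:
servo_tool(moves=[[[0,0,-0.2],[0,0,0]],[[0,0,-0.8],[0,0,-1]],[[0,0,-1],[0,0,-1]],[[0,0,-1],[0,0,-1]],[[0,0,-0.6],[0,0,-0.9]],[[0,0,0],[0,0,0]]])

```text
time_s: 15.58
ee_pos: [598.1, -349.0, 96.5]
eef_rot: [[-0.999, -0.04, 0.003], [-0.04, 0.999, -0.003], [-0.003, -0.003, -1.0]]
contact_force: [0.4, -0.3, -1.0]
finger_gap: 0.628
grip_force: 20.0
```

```bash
python3 - <<'E'
from h import *
S=st();R=S["eef_rot"];print(S["ee_pos"],S["finger_gap"],S["contact_force"],np.degrees(np.arctan2(R[1,1],R[0,1])),S["joints"].round(2),rows(np.r_[491.6,-427.0,S["ee_pos"][2]]-S["ee_pos"]).round(3))
E
```

```text
[ 598.12500933 -349.01412242   96.54377618] 0.6282809779416525 [ 0.36510354 -0.25835265 -0.99059257] 92.2808492037639 [-0.7   0.53  1.32 -0.    1.29 -2.31] [ 3.651 -2.456 -0.004]
```

Call:
servo_tool(moves=[[[0.9,-0.61,0],[0,0,0]],[[0.9,-0.61,0],[0,0,0]],[[0.9,-0.61,0],[0,0,0]],[[0.6,-0.4,0],[0,0,0]],[[0.35,-0.22,0.2],[0,0,0]],[[0,0,0.2],[0,0,0]],[[0,0,0],[0,0,0]]])

```text
time_s: 16.45
ee_pos: [490.7, -424.7, 80.8]
eef_rot: [[-0.999, -0.041, -0.001], [-0.041, 0.999, 0.002], [0.001, 0.002, -1.0]]
contact_force: [-0.5, 0.8, -0.6]
finger_gap: 0.628
grip_force: 20.0
```

```bash
python3 - <<'E'
from h import *
S=st();R=S["eef_rot"];print(S["ee_pos"],S["dq"].round(3),np.degrees(np.arctan2(R[1,1],R[0,1])),S["joints"].round(2),rows(np.r_[491.6,-427.0,S["ee_pos"][2]]-S["ee_pos"]).round(3))
E
```

```text
[ 490.66036932 -424.68839318   80.78048777] [ 0.006 -0.009 -0.015 -0.002  0.003 -0.002] 92.35326608970182 [-0.9   0.44  1.47  0.    1.23 -2.51] [-0.028 -0.078 -0.   ]
```

Call:
servo_tool(moves=[[[-0.03,-0.08,0.3],[0,0,0]],[[0,0,0.5],[0,0,0]],[[0,0,0.2],[0,0,0]],[[0,0,0],[0,0,0]],[[0,0,0],[0,0,0]]])

```text
time_s: 17.08
ee_pos: [491.7, -428.5, 52.4]
eef_rot: [[-0.999, -0.041, 0.0], [-0.041, 0.999, -0.001], [-0.0, -0.001, -1.0]]
contact_force: [-0.6, -0.1, -0.3]
finger_gap: 0.633
grip_force: 20.0
```

```bash
python3 - <<'E'
from h import *
S=st();R=S["eef_rot"];print(S["ee_pos"],rows(np.r_[491.6,-427.0,S["ee_pos"][2]]-S["ee_pos"]).round(3))
E
```

```text
[ 491.6708636  -428.47335044   52.35336507] [ 0.     0.049 -0.   ]
```

Call:
servo_tool(moves=[[[0,0.045,0.1],[0,0,0]],[[0,0,0.1],[0,0,0]],[[0,0,0.1],[0,0,0]],[[0,0,0],[0,0,0]],[[0,0,0],[0,0,0]]])

```text
time_s: 17.7
ee_pos: [491.4, -426.9, 43.0]
eef_rot: [[-0.999, -0.041, 0.0], [-0.041, 0.999, -0.0], [-0.0, -0.0, -1.0]]
contact_force: [-0.8, 0.2, -1.0]
finger_gap: 0.629
grip_force: 20.0
```

Call:
servo_tool(moves=[[[0,0,0.06],[0,0,0]],[[0,0,0.04],[0,0,0]],[[0,0,0.03],[0,0,0]],[[0,0,0],[0,0,0]]])

```text
time_s: 18.2
ee_pos: [491.4, -426.9, 39.0]
eef_rot: [[-0.999, -0.04, -0.0], [-0.04, 0.999, 0.0], [0.0, 0.0, -1.0]]
contact_force: [-1.2, 0.4, -1.9]
finger_gap: 0.629
grip_force: 20.0
```

Call:
servo_tool(moves=[[[0,0,0.03],[0,0,0]],[[0,0,0.03],[0,0,0]],[[0,0,0.03],[0,0,0]],[[0,0,0.03],[0,0,0]],[[0,0,0],[0,0,0]]])

```text
time_s: 18.82
ee_pos: [491.4, -426.8, 35.4]
eef_rot: [[-0.999, -0.041, -0.0], [-0.041, 0.999, 0.0], [0.0, 0.0, -1.0]]
contact_force: [-0.4, -0.4, -0.3]
finger_gap: 0.629
grip_force: 20.0
```

Call:
servo_tool(moves=[[[0,0,0.03],[0,0,0]],[[0,0,0.03],[0,0,0]],[[0,0,0.02],[0,0,0]],[[0,0,0],[0,0,0]]])

```text
time_s: 19.32
ee_pos: [491.4, -426.9, 33.0]
eef_rot: [[-0.999, -0.041, -0.0], [-0.041, 0.999, 0.0], [0.0, 0.0, -1.0]]
contact_force: [-0.3, 0.2, -0.6]
finger_gap: 0.629
grip_force: 20.0
```

Lugs are through the gaps, with the underside about 8 mm below the rim. Next I'll press lightly to about 11 mm and check before turning.

Call:
servo_tool(grip_force=30, moves=[[[0,0,0.03],[0,0,0]],[[0,0,0.03],[0,0,0]],[[0,0,0.03],[0,0,0]],[[0,0,0.025],[0,0,0]],[[0,0,0],[0,0,0]],[[0,0,0],[0,0,0]]])

```text
time_s: 20.08
ee_pos: [491.5, -427.0, 30.1]
eef_rot: [[-0.999, -0.041, 0.0], [-0.041, 0.999, -0.0], [-0.0, -0.0, -1.0]]
contact_force: [-1.8, 1.4, 4.8]
finger_gap: 0.627
grip_force: 30.0
```

Call:
servo_tool(moves=[[[0,0,0.025],[0,0,0]],[[0,0,0],[0,0,0]],[[0,0,0],[0,0,0.4]],[[0,0,0],[0,0,0.4]],[[0,0,0],[0,0,0.4]],[[0,0,0],[0,0,0.4]],[[0,0,0],[0,0,0.4]],[[0,0,0],[0,0,0]]])

```text
time_s: 21.08
ee_pos: [492.1, -427.6, 29.9]
eef_rot: [[-0.991, 0.134, 0.002], [0.134, 0.991, -0.002], [-0.002, -0.001, -1.0]]
contact_force: [-1.6, 0.8, 5.3]
finger_gap: 0.629
grip_force: 30.0
```

```bash
cat > q.py <<'E'
from h import *
S=st();R=S["eef_rot"];print(S["time_s"],S["ee_pos"].round(2),"yaw",np.degrees(np.arctan2(R[1,1],R[0,1])).round(2),"F",S["contact_force"].round(1),"T",S["torque"].round(2),S["joints"].round(2))
E
python3 q.py
```

```text
21.075 [ 492.13 -427.59   29.86] yaw 82.31 F [-1.6  0.8  5.3] T [ 0.22  0.15 -0.02] [-0.9   0.51  1.49  0.    1.14 -2.34]
```

Call:
servo_tool(moves=[[[0,0,0.03],[0,0,0]],[[0,0,0.01],[0,0,0.5]],[[0,0,0],[0,0,0.6]],[[0,0,0],[0,0,0.6]],[[0,0,0],[0,0,0.6]],[[0,0,0],[0,0,0.6]],[[0,0,0],[0,0,0.6]],[[0,0,0],[0,0,0.5]],[[0,0,0],[0,0,0]]])

```text
time_s: 22.2
ee_pos: [492.0, -428.1, 29.0]
eef_rot: [[-0.885, 0.465, 0.001], [0.465, 0.885, -0.002], [-0.002, -0.002, -1.0]]
contact_force: [-1.3, 0.7, 6.2]
finger_gap: 0.628
grip_force: 30.0
```

```bash
python3 q.py
```

```text
22.2 [ 492.04 -428.11   29.05] yaw 62.3 F [-1.3  0.7  6.2] T [ 0.15  0.27 -0.  ] [-0.9   0.51  1.49 -0.    1.14 -1.99]
```

Call:
servo_tool(moves=[[[0,0,0.01],[0,0,0.5]],[[0,0,0],[0,0,0.6]],[[0,0,0],[0,0,0.6]],[[0,0,0],[0,0,0.6]],[[0,0,0],[0,0,0.6]],[[0,0,0],[0,0,0.6]],[[0,0,0],[0,0,0.5]],[[0,0,0],[0,0,0]]])

```text
time_s: 23.2
ee_pos: [492.0, -427.9, 28.7]
eef_rot: [[-0.673, 0.74, 0.001], [0.74, 0.673, -0.002], [-0.002, -0.0, -1.0]]
contact_force: [-1.8, 1.1, 6.8]
finger_gap: 0.627
grip_force: 30.0
```

```bash
python3 q.py
```

```text
23.2 [ 491.97 -427.93   28.74] yaw 42.31 F [-1.8  1.1  6.8] T [0.15 0.31 0.04] [-0.9   0.51  1.49 -0.    1.14 -1.64]
```

50° turned at low torque. The stop should be near yaw 16°.

Call:
servo_tool(moves=[[[0,0,0],[0,0,0.5]],[[0,0,0],[0,0,0.6]],[[0,0,0],[0,0,0.6]],[[0,0,0],[0,0,0.6]],[[0,0,0],[0,0,0.6]],[[0,0,0],[0,0,0.5]],[[0,0,0],[0,0,0.4]],[[0,0,0],[0,0,0]]])

```text
time_s: 24.2
ee_pos: [492.2, -427.8, 28.7]
eef_rot: [[-0.396, 0.918, 0.002], [0.918, 0.396, -0.002], [-0.003, 0.001, -1.0]]
contact_force: [-1.3, 1.3, 6.9]
finger_gap: 0.626
grip_force: 30.0
```

```bash
python3 q.py
```

```text
24.2 [ 492.19 -427.8    28.74] yaw 23.31 F [-1.3  1.3  6.9] T [ 0.19  0.21 -0.03] [-0.9   0.51  1.49  0.    1.14 -1.31]
```

Call:
servo_tool(moves=[[[0,0,0],[0,0,0.25]],[[0,0,0],[0,0,0.25]],[[0,0,0],[0,0,0.25]],[[0,0,0],[0,0,0.25]],[[0,0,0],[0,0,0]]])

```text
time_s: 24.82
ee_pos: [492.3, -427.3, 28.8]
eef_rot: [[-0.315, 0.949, 0.002], [0.949, 0.315, -0.001], [-0.002, 0.001, -1.0]]
contact_force: [-0.2, 2.6, 7.8]
finger_gap: 0.625
grip_force: 30.0
```

```bash
python3 q.py
```

```text
24.825 [ 492.25 -427.32   28.75] yaw 18.35 F [-0.2  2.6  7.8] T [0.45 0.26 0.19] [-0.9   0.51  1.49  0.    1.14 -1.22]
```

Call:
servo_tool(moves=[[[0,0,0],[0,0,0.2]],[[0,0,0],[0,0,0.2]],[[0,0,0],[0,0,0]]])

```text
time_s: 25.2
ee_pos: [492.3, -426.7, 28.7]
eef_rot: [[-0.282, 0.959, 0.001], [0.959, 0.282, -0.0], [-0.001, 0.001, -1.0]]
contact_force: [-1.8, 4.2, 9.2]
finger_gap: 0.624
grip_force: 30.0
```

```bash
python3 q.py
```

```text
25.2 [ 492.27 -426.73   28.74] yaw 16.37 F [-1.8  4.2  9.2] T [0.73 0.26 0.27] [-0.9   0.51  1.49  0.    1.14 -1.19]
```

Call:
servo_tool(moves=[[[0,0,0],[0,0,0.2]],[[0,0,0],[0,0,0.2]],[[0,0,0],[0,0,0]]])

```text
time_s: 25.58
ee_pos: [492.3, -426.5, 28.7]
eef_rot: [[-0.249, 0.968, 0.001], [0.968, 0.249, 0.0], [-0.0, 0.001, -1.0]]
contact_force: [-1.0, 5.4, 10.2]
finger_gap: 0.623
grip_force: 30.0
```

```bash
python3 q.py
```

```text
25.575 [ 492.32 -426.49   28.72] yaw 14.42 F [-1.   5.4 10.2] T [0.84 0.18 0.61] [-0.9   0.51  1.49  0.    1.14 -1.15]
```

At the hard stop: 78° turned, torque at 0.6 Nm and rising. I'll relax the load, release and retreat.

Call:
servo_tool(moves=[[[0,0,-0.03],[0,0,-0.1]],[[0,0,0],[0,0,0]]])

```text
time_s: 25.82
ee_pos: [492.3, -426.5, 28.9]
eef_rot: [[-0.257, 0.966, 0.001], [0.966, 0.257, 0.0], [-0.0, 0.001, -1.0]]
contact_force: [1.8, 4.8, 6.1]
finger_gap: 0.627
grip_force: 30.0
```

Call:
servo_tool(jaw=0.1, moves=[[[0,0,0],[0,0,0]],[[0,0,0],[0,0,0]],[[0,0,0],[0,0,0]],[[0,0,-0.2],[0,0,0]],[[0,0,-0.5],[0,0,0]],[[0,0,-1],[0,0,0]],[[0,0,-1],[0,0,0]],[[1,0,0],[0,0,0]],[[1,0,0],[0,0,0]],[[1,0,0],[0,0,0]],[[1,0,0],[0,0,0]],[[0,0,0],[0,0,0]]])

```text
time_s: 27.32
ee_pos: [460.8, -309.8, 110.4]
eef_rot: [[-0.257, 0.966, 0.001], [0.966, 0.257, -0.001], [-0.001, 0.001, -1.0]]
contact_force: [0.6, 0.2, 0.6]
finger_gap: 0.898
grip_force: 0.0
```

```bash
python3 q.py; python3 - <<'E'
from h import *
t=viewer.grab_frame("top");s=viewer.grab_frame("side");cv2.imwrite("pics/t4.png",t);cv2.imwrite("pics/s4.png",s)
u,v=proj("side",[492,-428,40]).astype(int)
cv2.imwrite("pics/f7.png",np.hstack([cv2.resize(t[150:270,250:370],(400,400),interpolation=2),cv2.resize(s[v-30:v+30,u-30:u+30],(400,400),interpolation=2)]))
h=cv2.cvtColor(t,40);m=cv2.inRange(h,(100,150,80),(125,255,255));m[:205]=0;m[270:]=0;m[:,:265]=0;m[:,335:]=0
for z in (60.5,): 
    c,r,e=circle("top",m,z,0);print(c,r,e)
    G=unwrap("top",t,c,z,[20,22,24,26],2).mean(0);print([2*i for i in range(180) if G[i]>G.mean()+25])
E
```

```text
27.325 [ 460.83 -309.82  110.44] yaw 14.92 F [0.6 0.2 0.6] T [-0.03  0.02  0.02] [-0.81  0.18  1.73  0.    1.23 -1.07]
[ 492.45098457 -428.37802171] 28.513772215818488 0.6434436826459645
[10, 12, 14, 132, 134, 136, 250, 252, 254, 256]
```

View pics/f7.png

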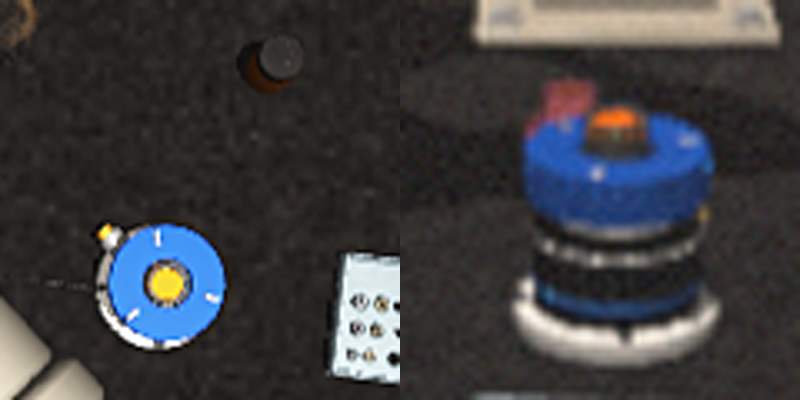

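The ring sits level on the housing with the amber filter in its centre. The lugs have turned 88.8° → 13°, about 76°, which puts them at the stop. The vial is upright where it was.

```bash
python3 -c "
from plant import manip;print(manip.job_done())"
```

```text
the job is handed in; nothing more can be done
None
```

The filter is seated and released, the blue ring is screwed clockwise about 76° to its hard stop and clamps it, the vial was not touched, and the job was handed in at about 27 s (no verdict was returned).

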